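# Set and clamp the length stop of a cut-off saw

## Robot

A 6-joint arm with a two-finger parallel gripper is mounted at the origin on the work surface. World frame = base frame: x ahead of the robot, y to its left, z up, the work surface at z = 0. Lengths are in m, angles in rad, forces in N, time in s.
With the tool pointing down it reaches from about 0.4 to 0.825 m from the base axis. Payload 7 kg.
Tool frame: the origin (TCP) lies at the centre of the arm's flange, where the gripper is bolted on; the fingertips stand 178 mm ahead of it and the grasp point (between the pads) lies 159 mm ahead of it; z points along the fingers, y is the direction in which the jaws open and shut (so a half turn about z gives the same grasp; the last joint's range is limited). The gripper opens to 88 mm and grips with 3 to 60 N. Pads are 19 mm wide; open, the fingers measure 130 mm over their backs; the gripper's body (78 mm by 193 mm) begins 47 mm behind the grasp point.
Start: joints at [1.558, 0.359, 0.012, 0, -1.224, -0.288], TCP at [0.2, 0.645, 0.405] pointing down, gripper open.
Joint ranges: [-3.07, 3.07], [-1.43, 2.12], [-1.02, 1.25], [-3.03, 1.67], [-3.05, -0], [-3.03, 3.03]. Speed limits (rad/s): [2.39, 2.39, 3.01, 3.14, 3.14, 3.14].

## Interface

Orientations are given as [roll, pitch, yaw] about the fixed x, y, z axes, in that order (R = Rz(yaw) Ry(pitch) Rx(roll)).
In Python, from station import * gives the robot as it stands.
- The arm moves only by the tool send_rows, never from a script. Its argument "motion" is a list of rows, each an object with "offset": the shift along the tool's x, y, z in cm, a list of three; "turn": the turn about the tool's z in degrees. In form: [{"offset": [x, y, z], "turn": turn}, ...]. A call has 1 to 8 rows; each row is the pose to reach, as a shift and turn from the pose commanded when the call began, along the tool's axes at that moment; what a row does not reach only later rows make up. A row lasts 1/10 s, in which the tool goes at most 50 mm and 8.59 degrees, less where a joint would pass 70% of its speed; a pose out of reach is approached as far as the arm can. A call with a gripper value outside its range is refused whole. "hand" is the opening, from -1 (shut) to 1 (fully open), set as the call begins (left out, the last holds). The fingers move at their own pace and stop on an object; "squeeze" is the grip in N (left out, the last holds). Time passes only in rows, so rows that repeat a pose let the fingers close. It gives the time, the measured TCP pose, the force and the opening at its end, in the units of the state.
- get_state(): the state, without advancing time (a new reading comes with each control period).
- grab_frame(name): name is "side" or "top"; returns a dict with "frame" (420x560x3 uint8, blue, green, red), "range_z" (420x560 float32, m along the optical axis (not along the pixel's ray), 0 where there is no reading), "vertical_fov" (degrees; the focal length in pixels is half the picture's height over the tangent of half this angle, whatever the lens; pixels are square), "cx", "cy" (the principal point, pixels), "cam_to_world" (4x4, takes a point from camera to world coordinates). Camera axes: x right, y up, looking along -z (the intrinsics and any distortion apply to the point x, -y, -z); pixel columns grow to the right and rows downward; lengths in m; the calibration is good to about 2 mm. A picture is of the moment at which its call begins.
- job_done(): hands the job in, once; it reports no verdict.
The state is a dict: "t": time; "q": joint angles; "qd": joint speeds; "joint_efforts": joint torques, N m; "eef_pos": TCP position; "ee_rot": TCP orientation; "force": force on the tool from outside, world axes, zero at the start; "moment": the same for the moment, N m; "width": finger opening in m.
Only numpy, scipy, OpenCV 4.12 (cv2) and the standard library are available. Lean on these libraries where they do the work, as an engineer would, in place of code of your own. Each camera call takes 0.05 s, during which the arm holds its last target. There are 200 camera calls.

## Task

The length stop of the cut-off saw is loose. Slide it along its rail until its face touches the sawn end of the board, without shifting the board under its hold-down, and clamp it there with the black ratchet lever. The handle has room only between the two cheeks: when it meets the far cheek, lift it off its serrations, swing it back, let it drop fully in and turn it again, until the stop is firmly tight (about 5.5 N at the grip). Do not force the handle against a cheek or over-tighten it, and leave the things lying about alone.

Things in the scene. Friction and masses are not known exactly. Their poses are not given: they have to be found in the camera images.
- track: Roller track on the bench with a white fence along its far side. Origin on the bench top (z = 0); its x points away from the robot across the rollers, its y runs along the fence. Roller tops are 55 mm high. The fence tube is centred 160 mm along +x and carries a flat steel rail, top at 98 mm, on which the length stop slides along y. The saw's hold-down stands far off at +y. It does not move.
- stop_face (a point): The stop face: the length stop is a grey steel carriage, 116 mm long in the track's y, and its +y cheek goes on downwards and towards the robot as a tongue, 8 mm thick, in front of the fence (62 to 114 mm high). This point is on the tongue's outer (+y) face, 71 mm high, in line with the middle of the board's end. The carriage slides along the track's y with about 5 N of friction while it is loose.
- stop_back (a point): Middle of the outer face of the carriage's other (-y) cheek, an upright flat plate 75 mm long in x, 8 mm thick, from 123 to 188 mm high; this point is 155 mm high. A good place to push the stop along +y.
- clamp_axis (a point): Point on the vertical axis of the clamping screw, in the middle of the carriage, at the height of the lever's handle (160 mm). It does not turn or rise with the lever.
- lever_grip (a point): Middle of the grip of the black ratchet lever, 85 mm out from the clamp axis, 160 mm high while the lever is seated. The round grip, 15 mm thick, lies level and points straight away from the axis (from 42 to 106 mm out), on the robot's side. Its frame turns with the lever, -x outwards along the grip. The lever tightens clockwise seen from above: the grip then moves towards the track's +y.
- board_end (a point): Middle of the sawn end (facing -y) of the board, 100 mm wide, 32 mm thick, that lies on the rollers in front of the fence and runs off towards the saw at +y. The hold-down keeps it there with 15 N of friction along y: harder pushes shift it.
- screw (a joint): Turn of the clamping screw (rad), growing as it tightens; starts loose, 0 to 0.5, and turns easily (1 N at mid-grip) until its foot meets the rail between 1.1 and 2.1, as the rail is worn; then heavier by 5 N per rad. It stays where it is left. At 0, before any re-setting, the grip points 0.733 rad to the -y side of straight towards the robot (the track's -x); the far cheek stops it at 1.6.
- foot: Hidden foot of the clamping screw, inside the carriage, which presses down on the rail. The stop is tight when the foot presses with 50 N or more: turning the lever on then takes about 4.2 N, square to the grip at its middle. Over 100 N, about 7.5 N at the grip, it is over-tightened. About 5.5 N at the grip is right. The forces felt vary by a tenth with friction.
- rail: The flat steel rail on the fence, 66 mm wide, 8 mm thick, on which the stop slides and the foot presses. Origin on the underside of its middle.
- lever (a joint): Turn of the lever on the screw's serrations (rad): 0 at the start, negative as the lifted lever is swung back against the tightening direction, positive with it. The 16 serrations catch every 0.393 rad (22.5 deg), with 0.04 rad of play; seated values are multiples of that.
- lift (a joint): Height of the lever above its seat (m): 0 seated in the serrations; free to swing from about 0.004 on; comes to a stop at 0.009. A spring pushes it down with 5 N when seated, 10 N at the top, and the lever weighs 1.2 N. If it is let down tooth on tooth it stays 2 to 4 mm up and drops in when the lever is turned a little.
- cheek_far (a point): Front inner edge of the carriage's +y cheek at handle height (160 mm). The two cheeks are upright plates 8 mm thick, 100 mm apart inside, centred on the clamp axis, standing up to 188 mm high, with their front edges 32 mm in front of the axis (towards the robot). The grip strikes this edge, 59 mm out from the axis, when it points 0.87 rad to the +y side of straight towards the robot, lifted or not.
- cheek_near (a point): The same point on the -y cheek, which the grip strikes when it points 0.87 rad to the -y side.
- offcut: Bystander: loose timber offcut, 90 x 175 x 32 mm, on the rollers to the -y side. Origin under its middle.
- tape: Bystander: tape measure standing on the bench behind the fence, 34 x 72 x 66 mm. Origin under its middle.
- square: Bystander: try-square lying on the bench behind the fence, wooden stock 28 x 150 x 16 mm with a steel blade 150 mm long. Origin under the stock's middle.

How it is judged:
By the outcome, as a careful person would: the job done as asked, in the order asked, and still so for the second after the job is handed in, with the robot touching nothing.
It also fails if it takes over 72 s, if anything falls off the work surface, if the arm or the gripper's body presses on something with over 40 N, if the wrist force passes 120 N, or if a joint passes its speed limit or range.

## Working session

There is one attempt and no reset: what is moved stays moved. The work goes in short steps, Python scripts to look and compute and a tool call to move; the robot and the scene stay as the last step left them, time stands still between calls to the robot, and variables do not carry over. Pictures are saved under pics/ and viewed, about 8 in all and at most 12, crops included, and the job is handed in when it is done.

Besides the shell and the picture viewer there is one more tool, called after ">>>" as name(argument=value, ...) on one line, values as JSON. send_rows: Moves the arm, as the interface text tells. Its arguments: {"type":"object","properties":{"motion":{"type":"array"},"hand":{"type":"number"},"squeeze":{"type":"number"}},"required":["motion"]}

```bash
mkdir -p pics
cat > h.py <<'E'
from station import *
import numpy as np, cv2
def grab(n,tag):
    f=grab_frame(n); cv2.imwrite(f"pics/{tag}.png",f["frame"])
    np.savez(f"{tag}.npz",**{k:np.asarray(v) for k,v in f.items()}); return f
def P(f,u,v,z=None,plane=None):
    h,w=f["range_z"].shape
    fl=h/2/np.tan(np.radians(float(f["vertical_fov"]))/2)
    d=np.array([(u-f["cx"])/fl,-(v-f["cy"])/fl,-1.])
    T=np.asarray(f["cam_to_world"]); 
    if plane is not None:
        dw=T[:3,:3]@d; s=(plane-T[2,3])/dw[2]; return T[:3,3]+s*dw
    z=f["range_z"][int(round(v)),int(round(u))] if z is None else z
    return (T@np.r_[d*z,1])[:3]
E
python3 - <<'E'
from h import *
s=get_state();print({k:np.round(v,3) for k,v in s.items()})
for n in("side","top"):
    f=grab(n,n+"0");print(n,{k:f[k] for k in f if k not in("frame","range_z")})
E
```

```text
{'t': np.float64(0.0), 'q': array([ 1.558,  0.359,  0.011, -0.   , -1.224, -0.288]), 'qd': array([-0.001,  0.001, -0.   , -0.   , -0.001, -0.001]), 'joint_efforts': array([ 1.0000e-03, -5.8272e+01,  2.9306e+01,  6.9970e+00,  7.0000e-03,
       -0.0000e+00]), 'eef_pos': array([0.2  , 0.644, 0.404]), 'ee_rot': array([ 3.14 , -0.   , -0.301]), 'force': array([ 0.763,  0.399, -0.209]), 'moment': array([-0.045, -0.001,  0.089]), 'width': np.float64(0.088)}
side {'vertical_fov': 47.34783685526983, 'cx': 283.7558460919664, 'cy': 211.42848240908478, 'cam_to_world': array([[-0.98942596,  0.07697604, -0.12292667,  0.45072511],
       [-0.14490188, -0.48778994,  0.86085099,  0.77598036],
       [ 0.0063025 ,  0.86956062,  0.493786  ,  0.63847063],
       [ 0.        ,  0.        ,  0.        ,  1.        ]])}
top {'vertical_fov': 52.995307065032115, 'cx': 280.95978576982026, 'cy': 205.50438413268938, 'cam_to_world': array([[ 0.02054037,  0.99814573, -0.05729912,  0.51261637],
       [-0.99976098,  0.02093526,  0.00629994, -0.10612875],
       [ 0.00748783,  0.05715602,  0.99833718,  1.14172862],
       [ 0.        ,  0.        ,  0.        ,  1.        ]])}
```

```bash
ls . pics
```

```text
.:
h.py
pics
side0.npz
top0.npz

pics:
side0.png
top0.png
```

View pics/top0.png

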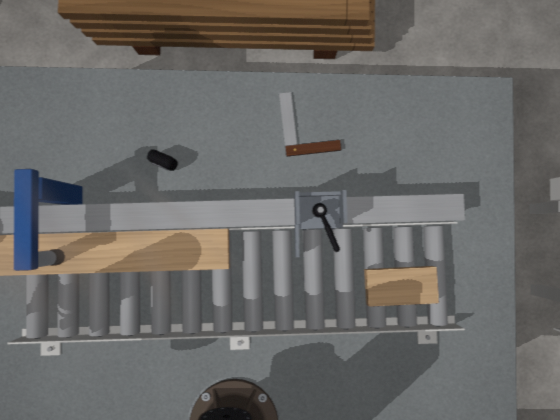

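View pics/side0.png

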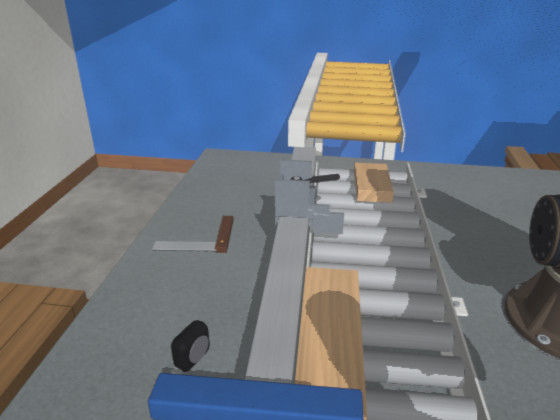

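Run:
```python
from h import *
f=np.load("top0.npz");im=f["frame"][180:275,225:358]
cv2.imwrite("pics/crop1.png",cv2.resize(im,None,fx=6,fy=6,interpolation=cv2.INTER_CUBIC))
for u,v in [(120,203),(120,227),(440,197),(440,222),(100,250),(225,233),(225,250),(225,270),(297,208),(344,208),(297,245),(320,210),(330,233),(336,247),(300,150)]:
    print(u,v,P(f,u,v).round(4))
```

```text
120 203 [0.5705 0.2868 0.0953]
120 227 [0.5111 0.2833 0.0979]
440 197 [ 0.6019 -0.5079  0.0995]
440 222 [ 0.541  -0.5259  0.0526]
100 250 [0.453  0.3346 0.0869]
225 233 [0.5015 0.0252 0.0895]
225 250 [0.4592 0.0243 0.0867]
225 270 [0.406  0.0276 0.0483]
297 208 [ 0.5626 -0.1488  0.185 ]
344 208 [ 0.5646 -0.2552  0.1888]
297 245 [ 0.4761 -0.1537  0.111 ]
320 210 [ 0.56   -0.2029  0.1682]
330 233 [ 0.5073 -0.2269  0.1669]
336 247 [ 0.4754 -0.2412  0.1672]
300 150 [ 0.728  -0.1614  0.0174]
```

View pics/crop1.png

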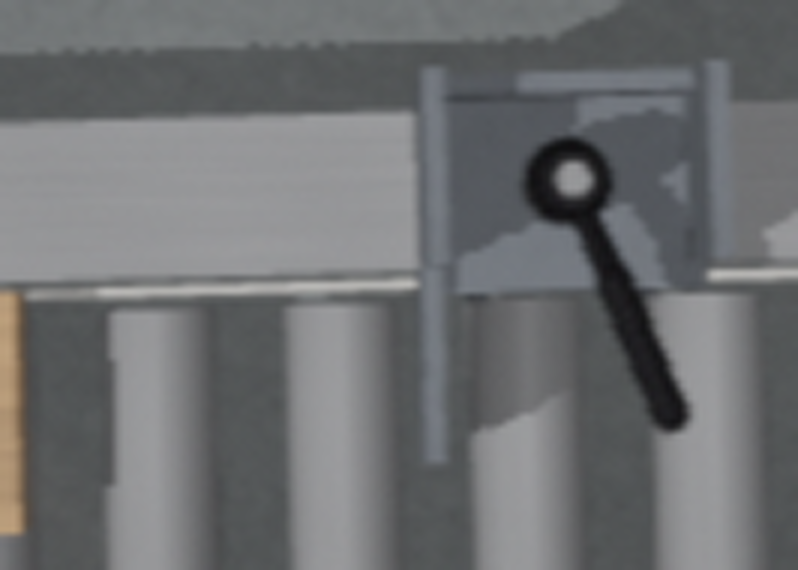

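Run:
```python
from h import *
f=np.load("top0.npz")
h,w=f["range_z"].shape
fl=h/2/np.tan(np.radians(float(f["vertical_fov"]))/2)
U,V=np.meshgrid(np.arange(w),np.arange(h));z=f["range_z"]
C=np.stack([(U-f["cx"])/fl*z,-(V-f["cy"])/fl*z,-z,np.ones_like(z)],-1)
W=C@f["cam_to_world"].T
m=(abs(W[...,2]-.098)<.006)&(W[...,0]>.49)&(W[...,0]<.66)
xs=[]
for u in list(range(90,285,3))+list(range(355,460,3)):
    r=np.where(m[:,u])[0]
    if len(r)>5: xs.append((W[r,u,1].mean(),(W[r[0],u,0]+W[r[-1],u,0])/2,W[r[0],u,0]-W[r[-1],u,0]))
xs=np.array(xs);a=np.polyfit(xs[:,0],xs[:,1],1);res=xs[:,1]-np.polyval(a,xs[:,0]);g=abs(res)<.004
a=np.polyfit(xs[g,0],xs[g,1],1);print("rail x=a*y+b",a,g.sum(),len(g),np.median(xs[:,2]),"yaw",-np.arctan(a[0]))
q=lambda cu,cv,pl:P(f,(cu+.5)/6-.5+225,(cv+.5)/6-.5+180,plane=pl)
yaw=-np.arctan(a[0]);R=np.array([[np.cos(yaw),-np.sin(yaw)],[np.sin(yaw),np.cos(yaw)]])
for n,p in dict(hub=(573,178,.168),tip=(674,428,.160),b1=(24,300,.087),b2=(24,532,.087),
  c1=(423,68,.188),c1b=(423,260,.188),t1=(424,300,.114),t2=(424,464,.114),tin=(447,464,.114),c2=(729,62,.188),c2b=(729,262,.188),c2in=(707,62,.188)).items():
    w_=q(*p);print(n,w_.round(4),"track uv",(R.T@w_[:2]).round(4))
print("rail mid u", (R.T@[a[1],0])[0])
```

```text
rail x=a*y+b [-0.04911141  0.55148149] 100 100 0.06427757497712983 yaw 0.04907198720365834
hub [ 0.5617 -0.203   0.168 ] track uv [ 0.5511 -0.2303]
tip [ 0.4661 -0.2444  0.16  ] track uv [ 0.4535 -0.267 ]
b1 [0.5102 0.0168 0.087 ] track uv [ 0.5104 -0.0083]
b2 [0.4143 0.0141 0.087 ] track uv [ 0.4145 -0.0062]
c1 [ 0.6012 -0.1436  0.188 ] track uv [ 0.5935 -0.1729]
c1b [ 0.5286 -0.1449  0.188 ] track uv [ 0.5208 -0.1707]
t1 [ 0.5136 -0.1486  0.114 ] track uv [ 0.5057 -0.1736]
t2 [ 0.4473 -0.1499  0.114 ] track uv [ 0.4395 -0.1716]
tin [ 0.4475 -0.1592  0.114 ] track uv [ 0.4392 -0.1809]
c2 [ 0.606  -0.2596  0.188 ] track uv [ 0.5925 -0.289 ]
c2b [ 0.5302 -0.2605  0.188 ] track uv [ 0.5168 -0.2861]
c2in [ 0.6058 -0.2512  0.188 ] track uv [ 0.5928 -0.2806]
rail mid u 0.5508176252390461
```

```bash
cat >> h.py <<'E'
YAW=0.04
def rel(p,yaw=None,s=None):
    "offset cm & turn deg from present pose to world TCP p, yaw"
    s=s or get_state(); y0=s["ee_rot"][2]; d=np.asarray(p)-s["eef_pos"]
    tx=np.array([np.cos(y0),np.sin(y0),0]);ty=np.array([np.sin(y0),-np.cos(y0),0])
    o=np.array([d@tx,d@ty,-d[2]])*100
    t=0 if yaw is None else -np.degrees((yaw-y0+np.pi)%(2*np.pi)-np.pi)
    return o.round(2).tolist(),round(t,1)
E
python3 - <<'E'
from h import *
f=np.load("top0.npz")
for u,v in [(20,200),(30,175),(60,195),(25,260),(50,258),(30,225),(5,215)]: print(P(f,u,v).round(3))
for p in [(.38,.2,.42),(.5,-.1,.42),(.552,-.345,.42),(.552,-.345,.323)]: print(rel(p,.04))
E
```

```text
[0.565 0.452 0.23 ]
[0.62  0.432 0.232]
[0.586 0.424 0.119]
[0.437 0.434 0.23 ]
[0.436 0.424 0.148]
[0.512 0.429 0.227]
[0.535 0.57  0.094]
([30.37, 37.12, -1.62], np.float64(-19.5))
([50.73, 62.22, -1.62], np.float64(-19.5))
([62.95, 84.07, -1.62], np.float64(-19.5))
([62.95, 84.07, 8.08], np.float64(-19.5))
```

>>> send_rows(motion=[{"offset": [0, 0, -3], "turn": 0}, {"offset": [4, 5, -3], "turn": -2}, {"offset": [8, 9, -3], "turn": -4}, {"offset": [11, 13, -3], "turn": -8}, {"offset": [14, 17, -3], "turn": -12}, {"offset": [17, 21, -3], "turn": -16}, {"offset": [20, 25, -3], "turn": -19.5}, {"offset": [23, 28, -3], "turn": -19.5}], hand=-1, squeeze=20)

```text
t: 0.9
eef_pos: [0.3312, 0.3183, 0.4346]
ee_rot: [-3.141, 0.0, 0.042]
force: [1.9, -0.6, 0.8]
width: 0.0292
```

Run:
```python
from h import *
s=get_state();print(s["eef_pos"],s["ee_rot"],s["t"],s["width"],s["q"])
for p in [(.38,.2,.42),(.5,-.1,.42),(.552,-.345,.42),(.552,-.345,.323)]: print(rel(p,.04,s))
```

```text
[0.33122281 0.31831511 0.43461852] [-3.14139213e+00  8.87183392e-05  4.24510194e-02] 0.9 0.02917370452863535 [ 1.19616105e+00 -2.59117092e-02 -3.91202000e-01 -1.73822933e-04
 -1.20535865e+00  4.17148389e-01]
([4.37, 12.03, 1.46], np.float64(0.1))
([15.09, 42.51, 1.46], np.float64(0.1))
([19.24, 67.21, 1.46], np.float64(0.1))
([19.24, 67.21, 11.16], np.float64(0.1))
```

>>> send_rows(motion=[{"offset": [2, 4, 0], "turn": 0}, {"offset": [4, 8, 0], "turn": 0}, {"offset": [6, 12.5, 0], "turn": 0}, {"offset": [8, 17, 0], "turn": 0}, {"offset": [10, 21, 0], "turn": 0}, {"offset": [11, 25.5, 0], "turn": 0}, {"offset": [12, 30, 0], "turn": 0}, {"offset": [13, 34.5, 0], "turn": 0}])

```text
t: 1.7
eef_pos: [0.4748, -0.0209, 0.4346]
ee_rot: [-3.141, -0.0, 0.04]
force: [1.2, 0.8, 0.7]
width: 0.0003
```

>>> send_rows(motion=[{"offset": [1, 4.5, 0], "turn": 0}, {"offset": [2, 9, 0], "turn": 0}, {"offset": [3, 14, 0], "turn": 0}, {"offset": [4, 19, 0], "turn": 0}, {"offset": [5, 23.5, 0], "turn": 0}, {"offset": [6, 28, 0], "turn": 0}, {"offset": [6, 32, 0], "turn": 0}, {"offset": [6, 32, 0], "turn": 0}])

```text
t: 2.5
eef_pos: [0.5473, -0.3405, 0.4327]
ee_rot: [-3.141, 0.003, 0.035]
force: [0.4, 0.6, -0.6]
width: 0.0006
```

Run:
```python
from h import *
s=get_state();print(s["force"])
for p in [(.552,-.325,.42),(.552,-.325,.323)]: print(rel(p,.04,s))
```

```text
[ 0.44684847  0.64052143 -0.64299704]
([0.53, -1.53, 1.27], np.float64(-0.3))
([0.53, -1.53, 10.97], np.float64(-0.3))
```

>>> send_rows(motion=[{"offset": [0.3, 0, 3], "turn": 0}, {"offset": [0.5, 0, 7], "turn": 0}, {"offset": [0.5, 0, 10.8], "turn": 0}, {"offset": [0.5, -2, 10.8], "turn": 0}, {"offset": [0.5, -4, 10.8], "turn": 0}, {"offset": [0.5, -5, 10.8], "turn": 0}, {"offset": [0.5, -5, 10.8], "turn": 0}])

```text
t: 3.2
eef_pos: [0.5506, -0.285, 0.3269]
ee_rot: [-3.142, -0.0, 0.041]
force: [0.3, 0.2, -0.1]
width: 0.0006
```

Run:
```python
from h import *
s=get_state();print(s["force"],s["eef_pos"],s["ee_rot"])
```

```text
[ 0.28222014  0.18125658 -0.11866637] [ 0.55055852 -0.28497849  0.3269475 ] [-3.14151570e+00 -2.67580148e-04  4.12262895e-02]
```

>>> send_rows(motion=[{"offset": [0, -0.5, 0], "turn": 0}, {"offset": [0, -1.5, 0], "turn": 0}, {"offset": [0, -3.5, 0], "turn": 0}, {"offset": [0, -6, 0], "turn": 0}, {"offset": [0, -8.5, 0], "turn": 0}, {"offset": [0, -11, 0], "turn": 0}, {"offset": [0, -12.5, 0], "turn": 0}, {"offset": [0, -13.5, 0], "turn": 0}])

```text
t: 4.0
eef_pos: [0.545, -0.151, 0.3269]
ee_rot: [3.141, 0.0, 0.04]
force: [-1.1, -4.7, 0.0]
width: 0.0006
```

>>> send_rows(motion=[{"offset": [0, -0.4, 0], "turn": 0}, {"offset": [0, -0.8, 0], "turn": 0}, {"offset": [0, -1, 0], "turn": 0}])

```text
t: 4.3
eef_pos: [0.5447, -0.1418, 0.3268]
ee_rot: [3.141, 0.0, 0.039]
force: [-2.0, -5.4, 0.8]
width: 0.0005
```

Run:
```python
from h import *
s=get_state();print(s["force"],s["eef_pos"],s["ee_rot"])
f=grab("top","top1")
a=f["frame"][185:265,195:300];b=cv2.resize(a,None,fx=7,fy=7,interpolation=cv2.INTER_CUBIC);cv2.imwrite("pics/crop2.png",b)
```

```text
[-2.04805234 -5.42757604  0.7507983 ] [ 0.54471189 -0.14178432  0.32679757] [3.14107872e+00 3.53922025e-04 3.93320667e-02]
```

View pics/crop2.png

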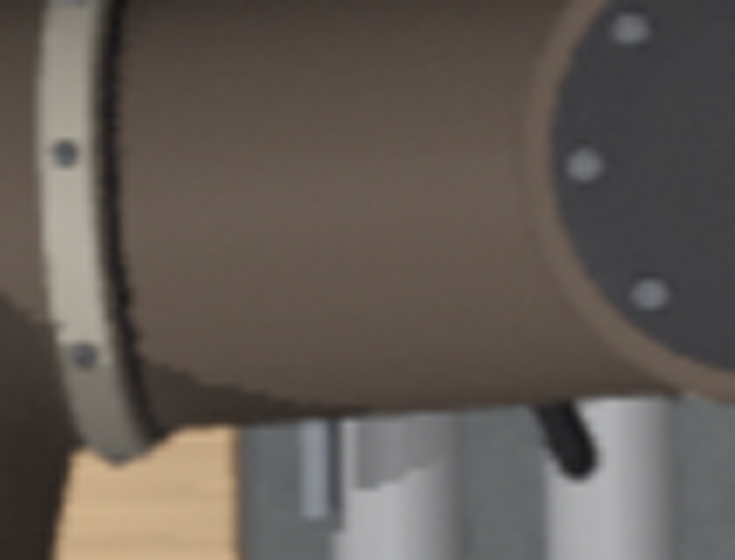

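Run:
```python
from h import *
f=np.load("top1.npz")
q=lambda cu,cv,pl:P(f,(cu+.5)/7-.5+195,(cv+.5)/7-.5+185,plane=pl)
R=lambda y:np.array([[np.cos(y),np.sin(y)],[-np.sin(y),np.cos(y)]])
for n,p in dict(b=(237,470,.087),t=(302.5,470,.114)).items(): w=q(*p);print(n,w,R(.045)@w[:2])
```

```text
b [0.45517854 0.01562987 0.087     ] [ 0.45542085 -0.00486207]
t [ 0.45710604 -0.01016931  0.114     ] [ 0.45618584 -0.03072184]
```

>>> send_rows(motion=[{"offset": [0, -0.4, 0], "turn": 0}, {"offset": [0, -0.9, 0], "turn": 0}, {"offset": [0, -1.4, 0], "turn": 0}, {"offset": [0, -1.9, 0], "turn": 0}, {"offset": [0, -2.1, 0], "turn": 0}, {"offset": [0, -2.2, 0], "turn": 0}])

```text
t: 4.95
eef_pos: [0.5438, -0.1198, 0.3267]
ee_rot: [3.141, 0.0, 0.039]
force: [-2.6, -5.0, 2.9]
width: 0.0006
```

>>> send_rows(motion=[{"offset": [0, -0.05, 0], "turn": 0}, {"offset": [0, -0.05, 0], "turn": 0}])

```text
t: 5.15
eef_pos: [0.5438, -0.1193, 0.3267]
ee_rot: [3.141, 0.0, 0.039]
force: [-2.5, -4.1, 2.5]
width: 0.0004
```

>>> send_rows(motion=[{"offset": [0, -0.05, 0], "turn": 0}, {"offset": [0, -0.05, 0], "turn": 0}])

```text
t: 5.35
eef_pos: [0.5437, -0.1188, 0.3267]
ee_rot: [3.141, 0.0, 0.039]
force: [-2.4, -4.4, 1.9]
width: 0.0006
```

>>> send_rows(motion=[{"offset": [0, -0.05, 0], "turn": 0}, {"offset": [0, -0.05, 0], "turn": 0}])

```text
t: 5.55
eef_pos: [0.5437, -0.1183, 0.3267]
ee_rot: [3.141, 0.0, 0.039]
force: [-2.2, -4.7, 2.4]
width: 0.0002
```

>>> send_rows(motion=[{"offset": [0, -0.05, 0], "turn": 0}, {"offset": [0, -0.05, 0], "turn": 0}])

```text
t: 5.75
eef_pos: [0.5437, -0.1178, 0.3267]
ee_rot: [3.141, 0.001, 0.039]
force: [-2.4, -4.8, 1.5]
width: 0.0001
```

>>> send_rows(motion=[{"offset": [0, -0.05, 0], "turn": 0}, {"offset": [0, -0.05, 0], "turn": 0}])

```text
t: 5.95
eef_pos: [0.5437, -0.1173, 0.3267]
ee_rot: [3.141, 0.0, 0.039]
force: [-1.3, -4.9, 2.2]
width: -0.0
```

>>> send_rows(motion=[{"offset": [0, -0.04, 0], "turn": 0}, {"offset": [0, -0.04, 0], "turn": 0}])

```text
t: 6.15
eef_pos: [0.5436, -0.1169, 0.3267]
ee_rot: [3.141, 0.0, 0.039]
force: [-1.0, -3.7, 2.0]
width: 0.0008
```

>>> send_rows(motion=[{"offset": [0, -0.04, 0], "turn": 0}, {"offset": [0, -0.04, 0], "turn": 0}])

```text
t: 6.35
eef_pos: [0.5436, -0.1166, 0.3267]
ee_rot: [3.141, 0.0, 0.039]
force: [-2.6, -4.5, 2.9]
width: 0.0004
```

>>> send_rows(motion=[{"offset": [0, -0.04, 0], "turn": 0}, {"offset": [0, -0.04, 0], "turn": 0}])

```text
t: 6.55
eef_pos: [0.5436, -0.1161, 0.3267]
ee_rot: [3.141, 0.001, 0.039]
force: [-1.8, -3.8, 2.7]
width: 0.0004
```

>>> send_rows(motion=[{"offset": [0, -0.04, 0], "turn": 0}, {"offset": [0, -0.04, 0], "turn": 0}])

```text
t: 6.75
eef_pos: [0.5436, -0.1157, 0.3267]
ee_rot: [3.141, 0.001, 0.039]
force: [-2.7, -4.8, 2.5]
width: 0.0005
```

>>> send_rows(motion=[{"offset": [0, -0.04, 0], "turn": 0}, {"offset": [0, -0.04, 0], "turn": 0}])

```text
t: 6.95
eef_pos: [0.5436, -0.1153, 0.3267]
ee_rot: [3.141, 0.001, 0.039]
force: [-2.9, -4.8, 2.7]
width: 0.0003
```

>>> send_rows(motion=[{"offset": [0, -0.04, 0], "turn": 0}, {"offset": [0, -0.04, 0], "turn": 0}])

```text
t: 7.15
eef_pos: [0.5435, -0.1149, 0.3267]
ee_rot: [3.141, 0.001, 0.039]
force: [-0.5, -4.9, 2.4]
width: 0.0004
```

>>> send_rows(motion=[{"offset": [0, -0.04, 0], "turn": 0}, {"offset": [0, -0.04, 0], "turn": 0}])

```text
t: 7.35
eef_pos: [0.5436, -0.1145, 0.3267]
ee_rot: [3.141, 0.0, 0.039]
force: [-2.2, -5.1, 2.8]
width: 0.0005
```

Run:
```python
from h import *
f=grab("side","side1");g=grab("top","top2")
a=cv2.resize(f["frame"][215:305,270:370],None,fx=6,fy=6,interpolation=cv2.INTER_CUBIC)
b=cv2.resize(g["frame"][235:265,210:260],None,fx=6,fy=6,interpolation=cv2.INTER_CUBIC)
c=np.zeros((540,800,3),np.uint8)
a=a[:, :500];c[:540,:500]=a;c[:180,500:800]=b
cv2.imwrite("pics/crop3.png",c)
```

```text
(no output)
```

View pics/crop3.png

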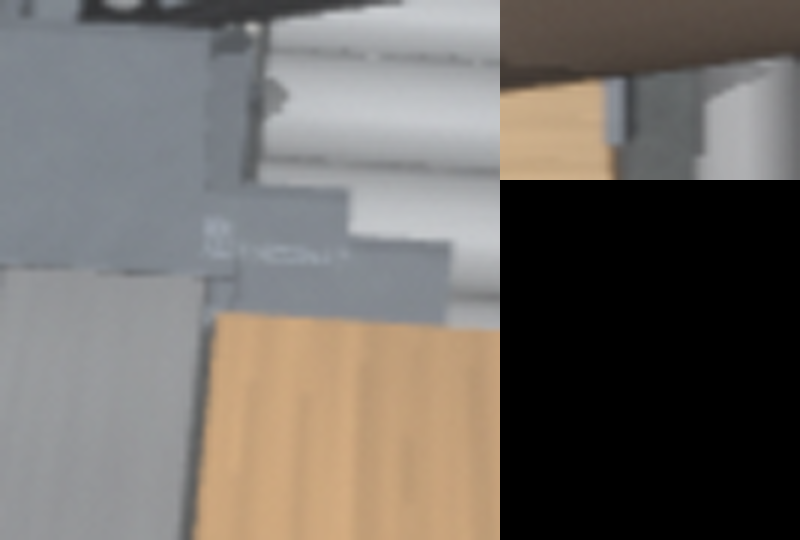

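>>> send_rows(motion=[{"offset": [0, -0.05, 0], "turn": 0}, {"offset": [0, -0.05, 0], "turn": 0}])

```text
t: 7.65
eef_pos: [0.5435, -0.114, 0.3267]
ee_rot: [3.141, 0.001, 0.039]
force: [-2.6, -5.0, 1.7]
width: 0.0004
```

>>> send_rows(motion=[{"offset": [0, -0.05, 0], "turn": 0}, {"offset": [0, -0.05, 0], "turn": 0}])

```text
t: 7.85
eef_pos: [0.5435, -0.1136, 0.3267]
ee_rot: [3.141, 0.001, 0.039]
force: [-2.4, -4.5, 2.3]
width: 0.0005
```

>>> send_rows(motion=[{"offset": [0, -0.05, 0], "turn": 0}, {"offset": [0, -0.05, 0], "turn": 0}])

```text
t: 8.05
eef_pos: [0.5435, -0.1134, 0.3267]
ee_rot: [3.141, 0.001, 0.039]
force: [-2.5, -7.5, 1.9]
width: 0.0009
```

>>> send_rows(motion=[{"offset": [0, -0.02, 0], "turn": 0}, {"offset": [0, -0.02, 0], "turn": 0}])

```text
t: 8.25
eef_pos: [0.5435, -0.1134, 0.3268]
ee_rot: [3.14, 0.001, 0.039]
force: [-0.8, -8.8, 2.6]
width: 0.0002
```

>>> send_rows(motion=[{"offset": [0, 1, 0], "turn": 0}, {"offset": [0, 4, 0], "turn": 0}, {"offset": [0, 8, -3], "turn": -5}, {"offset": [0, 12, -7], "turn": -11}, {"offset": [0, 16, -10], "turn": -16}, {"offset": [-1, 20, -10], "turn": -21}, {"offset": [-2, 24, -10], "turn": -21}, {"offset": [-2, 24, -10], "turn": -21}], hand=1)

```text
t: 9.05
eef_pos: [0.5322, -0.3572, 0.4261]
ee_rot: [-3.142, -0.001, 0.402]
force: [-0.0, 1.0, -0.3]
width: 0.0589
```

Run:
```python
from h import *
f=grab("top","top3")
cv2.imwrite("pics/crop4.png",cv2.resize(f["frame"][180:275,200:320],None,fx=6,fy=6,interpolation=cv2.INTER_CUBIC))
s=get_state();print(s["eef_pos"],s["ee_rot"],s["q"],s["t"])
```

```text
[ 0.53252214 -0.35545672  0.42592586] [-3.14091099e+00 -6.40816272e-04  4.02273351e-01] [-2.84643733e-01  2.90011889e-01 -3.77210483e-02 -9.85939278e-04
 -1.24300034e+00  2.25803103e+00] 9.1
```

View pics/crop4.png

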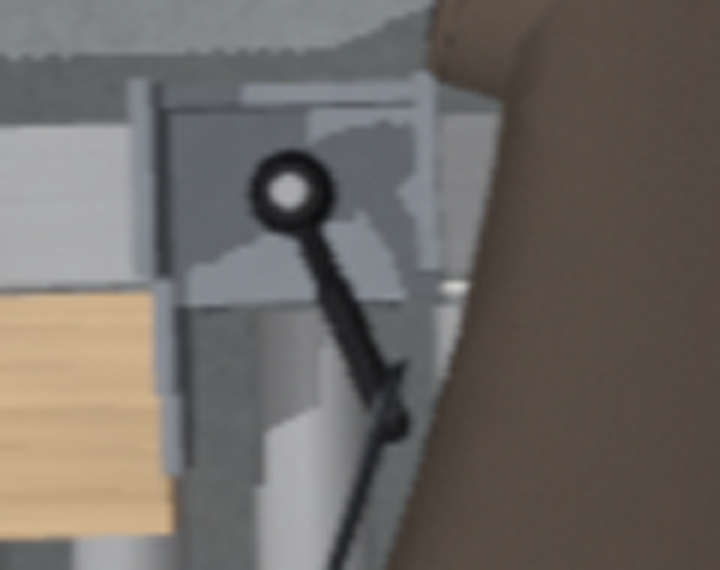

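Run:
```python
from h import *
f=np.load("top3.npz")
q=lambda cu,cv,pl:P(f,(cu+.5)/6-.5+200,(cv+.5)/6-.5+180,plane=pl)
for n,p in dict(hub=(290,190,.168),g0=(310,240,.165),g=(345,315,.165),g2=(376,388,.165),tip=(395,437,.16),c=(129,80,.188),cb=(129,275,.188),d=(438,80,.188)).items(): print(n,q(*p).round(4))
h=q(290,190,.168)[:2]; 
for a in(.38,.40,.42):
    g=h-.086*np.array([np.cos(a),np.sin(a)]);print(a,g,rel((*g,.42),a),rel((*g,.319),a))
for u,v in[(195,180)]:pass
for cu,cv in[(390,420),(375,480),(350,540),(400,375)]: print(P(f,cu/6+200,cv/6+180).round(3))
```

```text
hub [ 0.5536 -0.0362  0.168 ]
g0 [ 0.5346 -0.0441  0.165 ]
g [ 0.5059 -0.0583  0.165 ]
g2 [ 0.4782 -0.0709  0.165 ]
tip [ 0.4593 -0.0785  0.16  ]
c [0.5931 0.0243 0.188 ]
cb [0.5195 0.0222 0.188 ]
d [ 0.5956 -0.0925  0.188 ]
0.38 [ 0.47373134 -0.06805589] ([5.84, -28.75, 0.59], np.float64(1.3)) ([5.84, -28.75, 10.69], np.float64(1.3))
0.4 [ 0.47438526 -0.06964671] ([5.84, -28.58, 0.59], np.float64(0.1)) ([5.84, -28.58, 10.69], np.float64(0.1))
0.42 [ 0.47507085 -0.07122413] ([5.84, -28.4, 0.59], np.float64(-1.0)) ([5.84, -28.4, 10.69], np.float64(-1.0))
[ 0.465 -0.078  0.168]
[ 0.43  -0.067  0.   ]
[ 0.408 -0.058  0.046]
[ 0.477 -0.077 -0.002]
```

>>> send_rows(motion=[{"offset": [1, -4.5, 0], "turn": 0}, {"offset": [2, -9, 0], "turn": 0}, {"offset": [3, -14, 0], "turn": 0}, {"offset": [4, -19, 0], "turn": 0}, {"offset": [5, -24, 0], "turn": 0}, {"offset": [5.84, -28.2, 1], "turn": -1.3}, {"offset": [5.84, -28.4, 3], "turn": -1.3}, {"offset": [5.84, -28.4, 3], "turn": -1.3}])

```text
t: 9.9
eef_pos: [0.4736, -0.067, 0.3949]
ee_rot: [-3.14, 0.002, 0.432]
force: [-0.0, -0.7, 1.0]
width: 0.0877
```

Run:
```python
from h import *
s=get_state();print(s["eef_pos"],s["ee_rot"],s["q"],s["t"],s["force"]);print(rel((.4752,-.0717,.319),.425))
```

```text
[ 0.47355696 -0.06696716  0.39493994] [-3.13968271e+00  2.03523857e-03  4.32386539e-01] [ 0.2714472   0.03816117 -0.41935798 -0.00173589 -1.11559276  1.73249871] 9.9 [-0.01587378 -0.70554187  0.96349134]
([-0.05, 0.5, 7.59], np.float64(0.4))
```

>>> send_rows(motion=[{"offset": [0, 0, 3], "turn": 0}, {"offset": [0, 0, 6], "turn": 0}, {"offset": [0, 0, 7.6], "turn": 0}, {"offset": [0, 0, 7.6], "turn": 0}, {"offset": [0, 0, 7.6], "turn": 0}])

```text
t: 10.4
eef_pos: [0.4753, -0.0693, 0.3214]
ee_rot: [3.141, -0.0, 0.428]
force: [0.3, -0.7, 0.5]
width: 0.0876
```

Run:
```python
from h import *
s=get_state();print(s["eef_pos"],s["ee_rot"],s["t"],s["force"]);print(rel((.4752,-.0717,.319),.425))
```

```text
[ 0.4752512  -0.06934135  0.32142454] [ 3.14124821e+00 -1.55796936e-04  4.28173085e-01] 10.4 [ 0.28526984 -0.67286756  0.46473344]
([-0.1, 0.21, 0.24], np.float64(0.2))
```

>>> send_rows(motion=[{"offset": [0, 0.2, 0.24], "turn": 0}, {"offset": [0, 0.2, 0.24], "turn": 0}, {"offset": [0, 0.2, 0.24], "turn": 0}, {"offset": [0, 0.2, 0.24], "turn": 0}, {"offset": [0, 0.2, 0.24], "turn": 0}, {"offset": [0, 0.2, 0.24], "turn": 0}, {"offset": [0, 0.2, 0.24], "turn": 0}, {"offset": [0, 0.2, 0.24], "turn": 0}], hand=-1, squeeze=10)

```text
t: 11.2
eef_pos: [0.4754, -0.0707, 0.3183]
ee_rot: [3.142, -0.0, 0.429]
force: [-0.3, 0.0, -1.4]
width: 0.0291
```

>>> send_rows(motion=[{"offset": [0, 0, 0], "turn": 0}, {"offset": [0, 0, 0], "turn": 0}, {"offset": [0, 0, 0], "turn": 0}])

```text
t: 11.5
eef_pos: [0.4754, -0.0708, 0.3182]
ee_rot: [-3.142, 0.0, 0.429]
force: [-0.5, 0.8, -0.4]
width: 0.0148
```

```bash
cat >> h.py <<'E'
HUB=np.array([.5536,-.0362])
def arc(dth,n,r=.086):
    "rows in tool frame for tightening by dth (rad) about axis r ahead along tool x"
    for k in range(1,n+1):
        a=dth*k/n
        # axis at (r,0); grip=(r,0)-r*(cos a, sin a) in tool coords (turn + about z)
        print(np.round([100*r*(1-np.cos(a)),-100*r*np.sin(a),0],2).tolist(),round(np.degrees(a),1))
E
python3 - <<'E'
from h import *
s=get_state();print(s["eef_pos"],s["ee_rot"],s["t"],s["force"],s["moment"]);
yaw=s["ee_rot"][2];print("dist axis",np.hypot(*(HUB-s["eef_pos"][:2])),"ang",np.arctan2(*(HUB-s["eef_pos"][:2])[::-1]))
arc(.5,5);arc(1,8)
E
```

```text
[ 0.47538947 -0.07080224  0.31823005] [-3.14157582e+00  1.03322136e-04  4.28736565e-01] 11.5 [-0.48796859  0.81037193 -0.35766751] [-0.0910553  -0.05259798 -0.01676505]
dist axis 0.08552310617687481 ang 0.4165361647994177
[0.04, -0.86, 0.0] 5.7
[0.17, -1.71, 0.0] 11.5
[0.38, -2.54, 0.0] 17.2
[0.68, -3.35, 0.0] 22.9
[1.05, -4.12, 0.0] 28.6
[0.07, -1.07, 0.0] 7.2
[0.27, -2.13, 0.0] 14.3
[0.6, -3.15, 0.0] 21.5
[1.05, -4.12, 0.0] 28.6
[1.63, -5.03, 0.0] 35.8
[2.31, -5.86, 0.0] 43.0
[3.09, -6.6, 0.0] 50.1
[3.95, -7.24, 0.0] 57.3
```

>>> send_rows(motion=[{"offset": [0.04, -0.86, 0], "turn": 5.7}, {"offset": [0.17, -1.71, 0], "turn": 11.5}, {"offset": [0.38, -2.54, 0], "turn": 17.2}, {"offset": [0.68, -3.35, 0], "turn": 22.9}, {"offset": [1.05, -4.12, 0], "turn": 28.6}, {"offset": [1.05, -4.12, 0], "turn": 28.6}])

```text
t: 12.1
eef_pos: [0.4679, -0.0285, 0.3183]
ee_rot: [3.142, -0.0, -0.071]
force: [1.0, -1.6, -1.7]
width: 0.0144
```

```bash
cat >> h.py <<'E'
def st():
    s=get_state();yaw=s["ee_rot"][2];d=HUB-s["eef_pos"][:2];e=np.array([np.cos(yaw),np.sin(yaw)]);n=np.array([-np.sin(yaw),np.cos(yaw)])
    d/=1
    print("t",s["t"],"yaw",round(yaw,3),"r",np.hypot(*d).round(4),"ang",np.arctan2(d[1],d[0]).round(3),"z",s["eef_pos"][2].round(4),"w",s["width"],"F rad/tan(tight)",(s["force"][:2]@e).round(2),(s["force"][:2]@n).round(2),"Fz",s["force"][2].round(2),"Mz",s["moment"][2].round(3),"screw~",round(.733+.045-np.arctan2(d[1],d[0]),3))
    return s
E
python3 -c "
from h import *
st()"
```

```text
t 12.1 yaw -0.071 r 0.086 ang -0.09 z 0.3183 w 0.014370316562941136 F rad/tan(tight) 1.06 -1.52 Fz -1.68 Mz -0.073 screw~ 0.868
```

```bash
python3 -c "
from h import *
arc(.6,6)"
```

```text
[0.04, -0.86, 0.0] 5.7
[0.17, -1.71, 0.0] 11.5
[0.38, -2.54, 0.0] 17.2
[0.68, -3.35, 0.0] 22.9
[1.05, -4.12, 0.0] 28.6
[1.5, -4.86, 0.0] 34.4
```

>>> send_rows(motion=[{"offset": [0.04, -0.86, 0], "turn": 5.7}, {"offset": [0.17, -1.71, 0], "turn": 11.5}, {"offset": [0.38, -2.54, 0], "turn": 17.2}, {"offset": [0.38, -2.54, 0], "turn": 17.2}])

```text
t: 12.5
eef_pos: [0.4736, -0.0037, 0.3182]
ee_rot: [3.141, -0.0, -0.369]
force: [1.6, -1.6, -0.8]
width: 0.0144
```

```bash
python3 -c "
from h import *
st()"
```

```text
t 12.5 yaw -0.369 r 0.0863 ang -0.386 z 0.3182 w 0.014384080447237517 F rad/tan(tight) 2.05 -0.93 Fz -0.76 Mz -0.046 screw~ 1.164
```

>>> send_rows(motion=[{"offset": [0.04, -0.86, 0], "turn": 5.7}, {"offset": [0.17, -1.71, 0], "turn": 11.5}, {"offset": [0.38, -2.54, 0], "turn": 17.2}, {"offset": [0.38, -2.54, 0], "turn": 17.2}])

```text
t: 12.9
eef_pos: [0.4864, 0.0183, 0.3182]
ee_rot: [3.141, -0.0, -0.668]
force: [1.6, -2.6, 0.2]
width: 0.0144
```

```bash
python3 -c "
from h import *
st()"
```

```text
t 12.9 yaw -0.668 r 0.0865 ang -0.682 z 0.3182 w 0.014412627491551195 F rad/tan(tight) 2.85 -1.02 Fz 0.22 Mz -0.077 screw~ 1.46
```

>>> send_rows(motion=[{"offset": [0.03, 0, 0], "turn": 0}, {"offset": [0.03, 0, 0], "turn": 0}, {"offset": [0.03, 0, -0.2], "turn": 0}, {"offset": [0.03, 0, -0.4], "turn": 0}, {"offset": [0.03, 0, -0.6], "turn": 0}, {"offset": [0.03, 0, -0.7], "turn": 0}, {"offset": [0.03, 0, -0.7], "turn": 0}], squeeze=35)

```text
t: 13.6
eef_pos: [0.4862, 0.018, 0.325]
ee_rot: [3.141, 0.0, -0.671]
force: [5.0, -3.2, -10.5]
width: 0.0139
```

```bash
python3 -c "
from h import *
st()
arc(-1.178,8)"
```

```text
t 13.6 yaw -0.671 r 0.0865 ang -0.677 z 0.325 w 0.013894037949806976 F rad/tan(tight) 5.93 0.56 Fz -10.46 Mz 0.059 screw~ 1.455
[0.09, 1.26, 0.0] -8.4
[0.37, 2.5, 0.0] -16.9
[0.83, 3.68, 0.0] -25.3
[1.45, 4.78, 0.0] -33.7
[2.23, 5.78, 0.0] -42.2
[3.14, 6.65, 0.0] -50.6
[4.18, 7.38, 0.0] -59.1
[5.31, 7.95, 0.0] -67.5
```

>>> send_rows(motion=[{"offset": [0.05, 0, 0], "turn": 0}, {"offset": [0.07, 0.63, 0], "turn": -4.2}, {"offset": [0.14, 1.26, 0], "turn": -8.4}, {"offset": [0.42, 2.5, 0], "turn": -16.9}, {"offset": [0.88, 3.68, 0], "turn": -25.3}, {"offset": [1.5, 4.78, 0], "turn": -33.7}, {"offset": [1.5, 4.78, 0], "turn": -33.7}])

```text
t: 14.3
eef_pos: [0.4681, -0.0292, 0.325]
ee_rot: [-3.141, 0.0, -0.078]
force: [3.6, 0.2, -10.0]
width: 0.0142
```

```bash
python3 -c "
from h import *
st()
arc(-.589,5)"
```

```text
t 14.3 yaw -0.078 r 0.0858 ang -0.082 z 0.325 w 0.01419920481078695 F rad/tan(tight) 3.53 0.45 Fz -10.04 Mz 0.029 screw~ 0.86
[0.06, 1.01, 0.0] -6.7
[0.24, 2.01, 0.0] -13.5
[0.53, 2.98, 0.0] -20.2
[0.94, 3.9, 0.0] -27.0
[1.45, 4.78, 0.0] -33.7
```

>>> send_rows(motion=[{"offset": [0.1, 1.01, 0], "turn": -6.7}, {"offset": [0.28, 2.01, 0], "turn": -13.5}, {"offset": [0.57, 2.98, 0], "turn": -20.2}, {"offset": [0.98, 3.9, 0], "turn": -27.0}, {"offset": [1.49, 4.78, 0], "turn": -33.7}, {"offset": [1.49, 4.78, 0], "turn": -33.7}])

```text
t: 14.9
eef_pos: [0.4792, -0.0775, 0.3246]
ee_rot: [-3.14, 0.001, 0.505]
force: [1.2, 2.6, -9.5]
width: 0.0138
```

```bash
python3 -c "
from h import *
st()"
```

```text
t 14.9 yaw 0.505 r 0.0851 ang 0.507 z 0.3246 w 0.013757346471842442 F rad/tan(tight) 2.37 1.7 Fz -9.49 Mz 0.13 screw~ 0.271
```

>>> send_rows(motion=[{"offset": [0, 0, 0.2], "turn": 0}, {"offset": [0, 0, 0.4], "turn": 0}, {"offset": [0, 0, 0.6], "turn": 0}, {"offset": [0, 0, 0.7], "turn": 0}, {"offset": [0, 0, 0.7], "turn": 0}])

```text
t: 15.4
eef_pos: [0.4791, -0.0774, 0.3185]
ee_rot: [3.141, 0.0, 0.505]
force: [-2.0, 0.8, -3.6]
width: 0.014
```

```bash
python3 -c "
from h import *
st()"
```

```text
t 15.4 yaw 0.505 r 0.0851 ang 0.505 z 0.3185 w 0.01403164321182178 F rad/tan(tight) -1.41 1.66 Fz -3.56 Mz 0.1 screw~ 0.273
```

>>> send_rows(motion=[{"offset": [0, 0, 0.03], "turn": 0}, {"offset": [0, 0, 0.03], "turn": 0}, {"offset": [0, 0, 0.03], "turn": 0}], hand=-0.45, squeeze=10)

```text
t: 15.7
eef_pos: [0.4798, -0.0774, 0.3186]
ee_rot: [3.141, -0.002, 0.506]
force: [1.0, -0.1, -0.4]
width: 0.0237
```

```bash
python3 -c "
from h import *
st()"
```

```text
t 15.7 yaw 0.506 r 0.0845 ang 0.509 z 0.3186 w 0.02374219939225411 F rad/tan(tight) 0.84 -0.57 Fz -0.42 Mz 0.046 screw~ 0.269
```

>>> send_rows(motion=[{"offset": [0, 0, 0], "turn": 0}, {"offset": [0, 0, 0], "turn": 0}, {"offset": [0, 0, 0], "turn": 0}, {"offset": [0, 0, 0], "turn": 0}], hand=-1)

```text
t: 16.1
eef_pos: [0.4795, -0.0774, 0.3181]
ee_rot: [3.141, -0.0, 0.506]
force: [0.5, 0.3, 1.0]
width: 0.0141
```

```bash
python3 -c "
from h import *
st()
arc(.6,6)"
```

```text
t 16.1 yaw 0.506 r 0.0848 ang 0.507 z 0.3181 w 0.014136493959576986 F rad/tan(tight) 0.62 0.01 Fz 1.02 Mz 0.063 screw~ 0.271
[0.04, -0.86, 0.0] 5.7
[0.17, -1.71, 0.0] 11.5
[0.38, -2.54, 0.0] 17.2
[0.68, -3.35, 0.0] 22.9
[1.05, -4.12, 0.0] 28.6
[1.5, -4.86, 0.0] 34.4
```

>>> send_rows(motion=[{"offset": [0.04, -0.86, 0], "turn": 5.7}, {"offset": [0.17, -1.71, 0], "turn": 11.5}, {"offset": [0.39, -2.54, 0], "turn": 17.2}, {"offset": [0.39, -2.54, 0], "turn": 17.2}])

```text
t: 16.5
eef_pos: [0.4703, -0.053, 0.3182]
ee_rot: [3.141, -0.0, 0.205]
force: [-0.9, -1.0, 2.8]
width: 0.0146
```

```bash
python3 -c "
from h import *
st()"
```

```text
t 16.5 yaw 0.205 r 0.085 ang 0.199 z 0.3182 w 0.014621979810390751 F rad/tan(tight) -1.13 -0.82 Fz 2.76 Mz 0.005 screw~ 0.579
```

>>> send_rows(motion=[{"offset": [0.04, -0.86, 0], "turn": 5.7}, {"offset": [0.18, -1.71, 0], "turn": 11.5}, {"offset": [0.4, -2.54, 0], "turn": 17.2}, {"offset": [0.4, -2.54, 0], "turn": 17.2}])

```text
t: 16.9
eef_pos: [0.469, -0.0276, 0.3183]
ee_rot: [3.141, 0.001, -0.094]
force: [-4.6, -1.8, 7.0]
width: 0.015
```

```bash
python3 -c "
from h import *
st()"
```

```text
t 16.9 yaw -0.094 r 0.085 ang -0.101 z 0.3183 w 0.014956762144479245 F rad/tan(tight) -4.37 -2.2 Fz 6.99 Mz 0.03 screw~ 0.879
```

>>> send_rows(motion=[{"offset": [0, 0, 0], "turn": 0}, {"offset": [0, 0, 0], "turn": 0}, {"offset": [0, 0, 0], "turn": 0}, {"offset": [0, 0, 0], "turn": 0}], hand=-0.55)

```text
t: 17.3
eef_pos: [0.4692, -0.0277, 0.3178]
ee_rot: [-3.142, 0.0, -0.094]
force: [0.4, -0.8, 0.2]
width: 0.0196
```

```bash
python3 -c "
from h import *
st()
f=grab('side','side2')
cv2.imwrite('pics/crop5.png',cv2.resize(f['frame'][150:300,230:390],None,fx=4,fy=4,interpolation=cv2.INTER_CUBIC))
"
```

```text
t 17.3 yaw -0.094 r 0.0848 ang -0.1 z 0.3178 w 0.019623806156117064 F rad/tan(tight) 0.45 -0.79 Fz 0.17 Mz 0.01 screw~ 0.878
```

View pics/crop5.png

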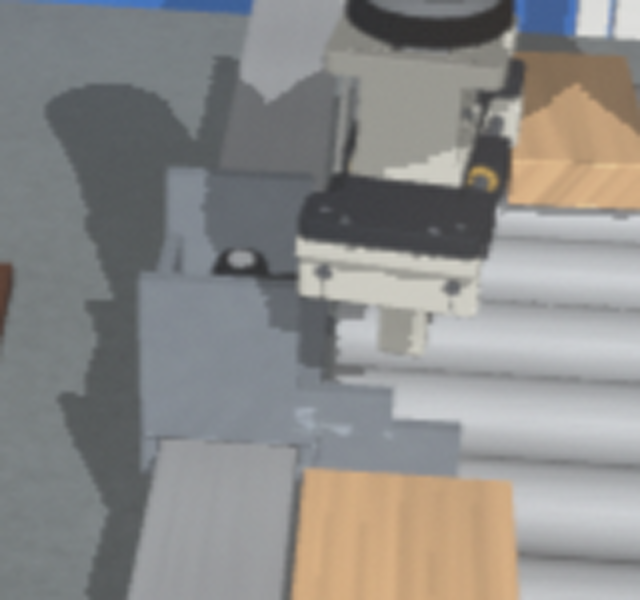

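>>> send_rows(motion=[{"offset": [0.04, -0.86, 0], "turn": 5.7}, {"offset": [0.1, -1.29, 0], "turn": 8.6}, {"offset": [0.1, -1.29, 0], "turn": 8.6}, {"offset": [0.1, -1.29, 0], "turn": 8.6}])

```text
t: 17.75
eef_pos: [0.4713, -0.0152, 0.3179]
ee_rot: [3.141, 0.0, -0.243]
force: [0.2, -3.6, 1.2]
width: 0.0196
```

```bash
python3 -c "
from h import *
st()"
```

```text
t 17.75 yaw -0.243 r 0.085 ang -0.25 z 0.3179 w 0.019591782538281904 F rad/tan(tight) 1.03 -3.42 Fz 1.22 Mz 0.016 screw~ 1.028
```

>>> send_rows(motion=[{"offset": [0.04, -0.86, 0], "turn": 5.7}, {"offset": [0.1, -1.29, 0], "turn": 8.6}, {"offset": [0.1, -1.29, 0], "turn": 8.6}, {"offset": [0.1, -1.29, 0], "turn": 8.6}])

```text
t: 18.15
eef_pos: [0.4752, -0.003, 0.3179]
ee_rot: [3.141, 0.0, -0.393]
force: [-0.5, -5.0, 1.3]
width: 0.02
```

```bash
python3 -c "
from h import *
st()"
```

```text
t 18.15 yaw -0.393 r 0.0851 ang -0.401 z 0.3179 w 0.019983509331760123 F rad/tan(tight) 1.44 -4.81 Fz 1.27 Mz 0.043 screw~ 1.179
```

>>> send_rows(motion=[{"offset": [0, -0.26, 0], "turn": 1.7}, {"offset": [0.01, -0.26, 0], "turn": 1.7}])

```text
t: 18.35
eef_pos: [0.4763, -0.0007, 0.3179]
ee_rot: [3.141, 0.001, -0.424]
force: [-1.8, -5.4, 2.1]
width: 0.0197
```

```bash
python3 -c "
from h import *
st()"
```

```text
t 18.35 yaw -0.424 r 0.0851 ang -0.431 z 0.3179 w 0.019692422839595915 F rad/tan(tight) 0.56 -5.64 Fz 2.09 Mz 0.031 screw~ 1.209
```

>>> send_rows(motion=[{"offset": [0, -0.26, 0], "turn": 1.7}, {"offset": [0.01, -0.26, 0], "turn": 1.7}])

```text
t: 18.55
eef_pos: [0.4774, 0.0016, 0.3179]
ee_rot: [3.141, 0.001, -0.454]
force: [-1.4, -5.7, 2.0]
width: 0.0196
```

```bash
python3 -c "
from h import *
st()"
```

```text
t 18.55 yaw -0.454 r 0.0851 ang -0.46 z 0.3179 w 0.019622186496039216 F rad/tan(tight) 1.28 -5.76 Fz 2.02 Mz 0.069 screw~ 1.238
```

>>> send_rows(motion=[{"offset": [0, 0.25, 0], "turn": 0}, {"offset": [0, 0.25, 0], "turn": 0}, {"offset": [0, 0.25, 0], "turn": 0}])

```text
t: 18.85
eef_pos: [0.4765, -0.0004, 0.3179]
ee_rot: [3.141, 0.0, -0.454]
force: [-1.0, -5.1, 0.5]
width: 0.0199
```

```bash
python3 -c "
from h import *
st()"
```

```text
t 18.85 yaw -0.454 r 0.085 ang -0.435 z 0.3179 w 0.019856119179140846 F rad/tan(tight) 1.38 -5.05 Fz 0.53 Mz 0.057 screw~ 1.213
```

>>> send_rows(motion=[{"offset": [0, 0, 0], "turn": 0}])

```text
t: 18.95
eef_pos: [0.4766, -0.0003, 0.3179]
ee_rot: [3.141, 0.0, -0.454]
force: [-0.3, -5.1, 1.2]
width: 0.0198
```

```bash
python3 -c "
from h import *
st()"
```

```text
t 18.95 yaw -0.454 r 0.085 ang -0.436 z 0.3179 w 0.019830359579671563 F rad/tan(tight) 2.0 -4.7 Fz 1.19 Mz 0.047 screw~ 1.214
```

>>> send_rows(motion=[{"offset": [0, 0.2, 0], "turn": 0}, {"offset": [0, 0.2, 0], "turn": 0}, {"offset": [0, 0.2, 0], "turn": 0}])

```text
t: 19.25
eef_pos: [0.4759, -0.0019, 0.318]
ee_rot: [-3.141, -0.0, -0.454]
force: [0.5, -4.4, -0.2]
width: 0.0195
```

```bash
python3 -c "
from h import *
st()"
```

```text
t 19.25 yaw -0.454 r 0.085 ang -0.416 z 0.318 w 0.019539442519686055 F rad/tan(tight) 2.44 -3.75 Fz -0.16 Mz 0.023 screw~ 1.194
```

>>> send_rows(motion=[{"offset": [0, 0.25, 0], "turn": 0}, {"offset": [0, 0.25, 0], "turn": 0}, {"offset": [0, 0.25, 0], "turn": 0}])

```text
t: 19.55
eef_pos: [0.4747, -0.0041, 0.318]
ee_rot: [-3.141, -0.0, -0.454]
force: [0.6, -1.9, -0.7]
width: 0.0196
```

```bash
python3 -c "
from h import *
st()"
```

```text
t 19.55 yaw -0.454 r 0.0851 ang -0.386 z 0.318 w 0.019564038970014658 F rad/tan(tight) 1.37 -1.44 Fz -0.72 Mz 0.0 screw~ 1.164
```

>>> send_rows(motion=[{"offset": [0, 0.25, 0], "turn": 0}, {"offset": [0, 0.25, 0], "turn": 0}, {"offset": [0, 0.25, 0], "turn": 0}])

```text
t: 19.85
eef_pos: [0.4735, -0.0064, 0.318]
ee_rot: [-3.141, 0.0, -0.454]
force: [-0.0, -0.4, 1.2]
width: 0.0198
```

```bash
python3 -c "
from h import *
st()"
```

```text
t 19.85 yaw -0.454 r 0.0854 ang -0.356 z 0.318 w 0.01982645162043423 F rad/tan(tight) 0.13 -0.34 Fz 1.16 Mz -0.007 screw~ 1.134
```

>>> send_rows(motion=[{"offset": [0, -0.3, 0], "turn": 0}, {"offset": [0, -0.6, 0], "turn": 0}, {"offset": [0, -0.8, 0], "turn": 0}, {"offset": [0, -0.95, 0], "turn": 0}, {"offset": [0, -0.95, 0], "turn": 0}])

```text
t: 20.35
eef_pos: [0.4768, 0.0017, 0.3175]
ee_rot: [3.139, 0.002, -0.454]
force: [-5.5, -4.0, 1.9]
width: 0.0199
```

```bash
python3 -c "
from h import *
st()"
```

```text
t 20.35 yaw -0.454 r 0.0856 ang -0.459 z 0.3175 w 0.019880592293283674 F rad/tan(tight) -3.19 -6.05 Fz 1.93 Mz 0.018 screw~ 1.237
```

>>> send_rows(motion=[{"offset": [0, -0.12, 0], "turn": 0.8}, {"offset": [0, -0.12, 0], "turn": 0.8}])

```text
t: 20.55
eef_pos: [0.4773, 0.0026, 0.3175]
ee_rot: [3.138, 0.002, -0.469]
force: [-5.1, -4.7, 2.1]
width: 0.0198
```

```bash
python3 -c "
from h import *
st()"
```

```text
t 20.55 yaw -0.469 r 0.0856 ang -0.471 z 0.3175 w 0.019776334495948296 F rad/tan(tight) -2.42 -6.5 Fz 2.11 Mz 0.058 screw~ 1.249
```

>>> send_rows(motion=[{"offset": [0, 0, 0], "turn": 0}, {"offset": [0, 0, 0], "turn": 0}, {"offset": [0, 0, 0], "turn": 0}])

```text
t: 20.85
eef_pos: [0.4773, 0.0026, 0.3175]
ee_rot: [3.139, 0.002, -0.469]
force: [-4.4, -5.0, 2.3]
width: 0.0201
```

```bash
python3 -c "
from h import *
st()"
```

```text
t 20.85 yaw -0.469 r 0.0856 ang -0.471 z 0.3175 w 0.020065924324097713 F rad/tan(tight) -1.7 -6.42 Fz 2.35 Mz 0.061 screw~ 1.249
```

>>> send_rows(motion=[{"offset": [0, 0.5, 0], "turn": 0}, {"offset": [0, 0.9, 0], "turn": 0}, {"offset": [0, 1.2, 0], "turn": 0}, {"offset": [0, 1.2, 0], "turn": 0}, {"offset": [0, 1.2, 0], "turn": 0}])

```text
t: 21.35
eef_pos: [0.4732, -0.0074, 0.3182]
ee_rot: [-3.141, -0.001, -0.468]
force: [0.1, -0.8, 0.7]
width: 0.0195
```

```bash
python3 -c "
from h import *
st()"
```

```text
t 21.35 yaw -0.468 r 0.0854 ang -0.344 z 0.3182 w 0.01948796192943531 F rad/tan(tight) 0.47 -0.7 Fz 0.65 Mz 0.024 screw~ 1.122
```

>>> send_rows(motion=[{"offset": [0, 0, 0], "turn": 0}, {"offset": [0, 0, 0], "turn": 0}, {"offset": [0, 0, 0], "turn": 0}, {"offset": [0, 0, -3], "turn": 0}, {"offset": [0, 0, -7], "turn": 0}, {"offset": [0, 0, -10], "turn": 0}], hand=0.1)

```text
t: 21.95
eef_pos: [0.473, -0.0075, 0.42]
ee_rot: [-3.141, -0.001, -0.468]
force: [1.7, -0.0, -0.0]
width: 0.0478
```

>>> send_rows(motion=[{"offset": [0, 4.5, 0], "turn": 0}, {"offset": [0, 9, 0], "turn": -6}, {"offset": [0, 14, 0], "turn": -12}, {"offset": [0, 18, 0], "turn": -18}, {"offset": [0, 23, 0], "turn": -24}, {"offset": [0, 27, 0], "turn": -30}, {"offset": [0, 31, 0], "turn": -30}, {"offset": [0, 32, 0], "turn": -30}])

```text
t: 22.75
eef_pos: [0.3267, -0.2953, 0.4179]
ee_rot: [3.141, 0.0, 0.052]
force: [0.3, 0.7, 0.3]
width: 0.0485
```

Run:
```python
from h import *
f=grab("top","top4");g=grab("side","side3");st()
cv2.imwrite("pics/crop6.png",cv2.resize(f["frame"][180:275,200:320],None,fx=6,fy=6,interpolation=cv2.INTER_CUBIC))
h,w=f["range_z"].shape
q=np.load("top3.npz");print("board rows diff", [np.abs(f["frame"][r,215:240].astype(int)-q["frame"][r,215:240]).mean().round(1) for r in (235,245,255,265)])
```

```text
t 22.85 yaw 0.052 r 0.3429 ang 0.851 z 0.4178 w 0.04830779716407432 F rad/tan(tight) -0.28 -0.76 Fz -0.27 Mz -0.005 screw~ -0.073
board rows diff [np.float64(17.9), np.float64(27.0), np.float64(12.2), np.float64(10.3)]
```

View pics/crop6.png

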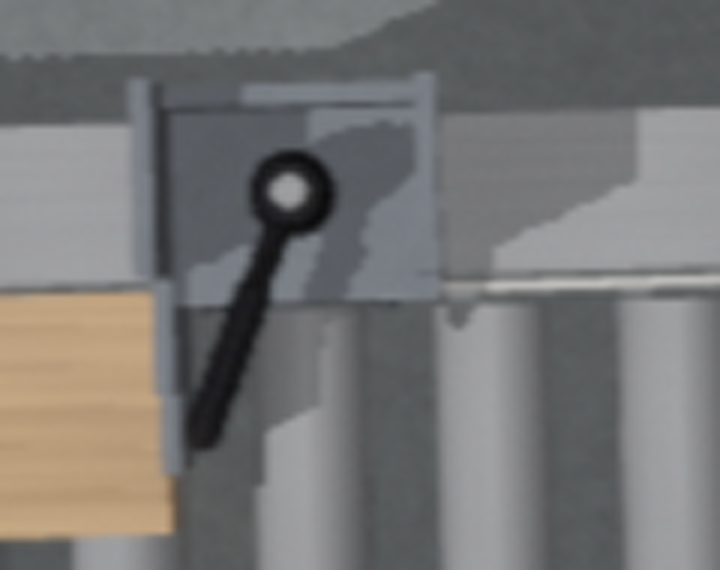

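Run:
```python
from h import *
f=np.load("top4.npz");f0=np.load("top0.npz")
q=lambda cu,cv,pl:P(f,(cu+.5)/6-.5+200,(cv+.5)/6-.5+180,plane=pl)
h=q(290,190,.168);t=q(203,447,.16);m=q(240,330,.165)
for p in(t,m): d=(h-p)[:2];a=np.arctan2(d[1],d[0]);print(h,p,a,"app",.778-a)
def zs(f,pts): return [P(f,u,v)[2].round(4) for u,v in pts]
print("z now",zs(f,[(240,234),(239,238),(238,241),(236,247),(248,211),(246,208),(249,208)]))
print("z t0",zs(f0,[(325,222),(327,226),(330,233),(336,247),(321,209.),(318,210)]))
```

```text
[ 0.5535965  -0.03615673  0.168     ] [ 0.45392434 -0.00449411  0.16      ] -0.30758579903452987 app 1.08558579903453
[ 0.5535965  -0.03615673  0.168     ] [ 0.49935085 -0.01804249  0.165     ] -0.32228726835078103 app 1.100287268350781
z now [np.float64(0.167), np.float64(0.1684), np.float64(0.1675), np.float64(0.1656), np.float64(0.169), np.float64(0.1684), np.float64(0.1668)]
z t0 [np.float64(0.1631), np.float64(0.1675), np.float64(0.1669), np.float64(0.1672), np.float64(0.17), np.float64(0.1723)]
```

Run:
```python
from h import *
print(rel((.4727,-.0085,.418),-.33))
```

```text
([15.97, -27.77, -0.02], np.float64(21.9))
```

>>> send_rows(motion=[{"offset": [2, -4.5, 0], "turn": 4}, {"offset": [4.5, -9, 0], "turn": 8}, {"offset": [7, -13.5, 0], "turn": 12}, {"offset": [9.5, -18, 0], "turn": 16}, {"offset": [12, -22, 0], "turn": 20}, {"offset": [14.5, -26, 0], "turn": 21.9}, {"offset": [16, -27.8, 0], "turn": 21.9}, {"offset": [16, -27.8, 0], "turn": 21.9}])

```text
t: 23.65
eef_pos: [0.4743, -0.0031, 0.4176]
ee_rot: [3.141, 0.0, -0.322]
force: [-1.2, -0.7, 0.2]
width: 0.0481
```

>>> send_rows(motion=[{"offset": [0, 0, 0], "turn": 0}, {"offset": [0, 0, 0], "turn": 0}])

```text
t: 23.85
eef_pos: [0.4724, -0.0068, 0.4179]
ee_rot: [3.141, 0.0, -0.327]
force: [-0.6, -0.0, 0.7]
width: 0.0483
```

Run:
```python
from h import *
st();print(rel((.4727,-.0085,.318),-.33))
```

```text
t 23.85 yaw -0.327 r 0.0864 ang -0.348 z 0.4179 w 0.0482873534505161 F rad/tan(tight) -0.53 -0.23 Fz 0.66 Mz -0.001 screw~ 1.126
([0.09, 0.16, 9.99], np.float64(0.2))
```

>>> send_rows(motion=[{"offset": [0, 0, 3], "turn": 0}, {"offset": [0, 0, 7], "turn": 0}, {"offset": [0, 0, 10], "turn": 0}, {"offset": [0, 0, 10], "turn": 0}])

```text
t: 24.25
eef_pos: [0.4708, -0.008, 0.3148]
ee_rot: [3.138, 0.006, -0.329]
force: [-1.0, 0.6, 0.7]
width: 0.0482
```

>>> send_rows(motion=[{"offset": [0, 0, 0], "turn": 0}, {"offset": [0, 0, 0], "turn": 0}, {"offset": [0, 0, 0], "turn": 0}, {"offset": [0, 0, 0], "turn": 0}, {"offset": [0, 0, 0], "turn": 0}], hand=-0.55)

```text
t: 24.75
eef_pos: [0.4729, -0.0066, 0.3187]
ee_rot: [-3.141, -0.001, -0.327]
force: [-0.0, -0.3, -0.7]
width: 0.0204
```

Run:
```python
from h import *
st()
```

```text
t 24.75 yaw -0.327 r 0.0859 ang -0.351 z 0.3187 w 0.020355439001749086 F rad/tan(tight) 0.08 -0.31 Fz -0.73 Mz 0.02 screw~ 1.129
```

>>> send_rows(motion=[{"offset": [0.02, -0.5, 0], "turn": 3.4}, {"offset": [0.02, -0.5, 0], "turn": 3.4}, {"offset": [0.02, -0.5, 0], "turn": 3.4}])

```text
t: 25.05
eef_pos: [0.4745, -0.0022, 0.3181]
ee_rot: [3.141, -0.0, -0.385]
force: [-0.0, -3.1, 1.3]
width: 0.0201
```

Run:
```python
from h import *
st()
```

```text
t 25.05 yaw -0.385 r 0.0861 ang -0.406 z 0.3181 w 0.020087562860889217 F rad/tan(tight) 1.1 -2.85 Fz 1.34 Mz 0.006 screw~ 1.184
```

>>> send_rows(motion=[{"offset": [0.01, -0.3, 0], "turn": 2}, {"offset": [0.01, -0.3, 0], "turn": 2}, {"offset": [0.01, -0.3, 0], "turn": 2}])

```text
t: 25.35
eef_pos: [0.4756, 0.0004, 0.3181]
ee_rot: [3.141, 0.0, -0.42]
force: [-1.5, -4.0, 3.1]
width: 0.0196
```

Run:
```python
from h import *
st()
```

```text
t 25.35 yaw -0.42 r 0.0861 ang -0.438 z 0.3181 w 0.01960191402953108 F rad/tan(tight) 0.28 -4.29 Fz 3.13 Mz 0.011 screw~ 1.216
```

>>> send_rows(motion=[{"offset": [0.01, -0.25, 0], "turn": 1.7}, {"offset": [0.01, -0.25, 0], "turn": 1.7}, {"offset": [0.01, -0.25, 0], "turn": 1.7}])

```text
t: 25.65
eef_pos: [0.4767, 0.0025, 0.3181]
ee_rot: [3.141, 0.0, -0.45]
force: [-0.8, -6.1, 2.8]
width: 0.0197
```

Run:
```python
from h import *
st()
```

```text
t 25.65 yaw -0.45 r 0.0861 ang -0.466 z 0.3181 w 0.019717160612447836 F rad/tan(tight) 1.9 -5.83 Fz 2.84 Mz 0.051 screw~ 1.244
```

>>> send_rows(motion=[{"offset": [0.01, -0.2, 0], "turn": 1.4}, {"offset": [0.01, -0.2, 0], "turn": 1.4}, {"offset": [0.01, -0.2, 0], "turn": 1.4}])

```text
t: 25.95
eef_pos: [0.4775, 0.0042, 0.318]
ee_rot: [3.14, 0.0, -0.474]
force: [-2.3, -6.1, 3.2]
width: 0.0201
```

Run:
```python
from h import *
st()
```

```text
t 25.95 yaw -0.474 r 0.0861 ang -0.488 z 0.318 w 0.020059792132215988 F rad/tan(tight) 0.78 -6.46 Fz 3.25 Mz 0.032 screw~ 1.266
```

>>> send_rows(motion=[{"offset": [0, 0.4, 0], "turn": 0}, {"offset": [0, 0.8, 0], "turn": 0}, {"offset": [0, 1.2, 0], "turn": 0}, {"offset": [0, 1.2, 0], "turn": 0}, {"offset": [0, 1.2, 0], "turn": 0}])

```text
t: 26.45
eef_pos: [0.4724, -0.0059, 0.318]
ee_rot: [-3.141, -0.0, -0.475]
force: [-1.2, -0.4, 0.6]
width: 0.0197
```

>>> send_rows(motion=[{"offset": [0, 0, 0], "turn": 0}, {"offset": [0, 0, 0], "turn": 0}, {"offset": [0, 0, 0], "turn": 0}, {"offset": [0, 0, -3], "turn": 0}, {"offset": [0, 0, -7], "turn": 0}, {"offset": [0, 0, -10], "turn": 0}], hand=0.1)

```text
t: 27.05
eef_pos: [0.4726, -0.0059, 0.4201]
ee_rot: [-3.141, -0.001, -0.475]
force: [0.1, -0.1, 0.2]
width: 0.0474
```

>>> send_rows(motion=[{"offset": [0, 4.5, 0], "turn": 0}, {"offset": [0, 9, 0], "turn": -6}, {"offset": [0, 14, 0], "turn": -12}, {"offset": [0, 18, 0], "turn": -18}, {"offset": [0, 23, 0], "turn": -24}, {"offset": [0, 27, 0], "turn": -30}, {"offset": [0, 31, 0], "turn": -30}, {"offset": [0, 31, 0], "turn": -30}])

```text
t: 27.85
eef_pos: [0.3285, -0.2843, 0.4179]
ee_rot: [3.141, 0.001, 0.044]
force: [-0.6, 0.3, -0.3]
width: 0.0482
```

Run:
```python
from h import *
f=grab("top","top5");a=f["frame"][180:275,200:320];o=np.load("top4.npz")["frame"][180:275,200:320]
cv2.imwrite("pics/crop7.png",cv2.resize(np.hstack([o,a]),None,fx=3.3,fy=3.3,interpolation=cv2.INTER_CUBIC));st()
```

```text
t 27.9 yaw 0.044 r 0.3336 ang 0.833 z 0.4178 w 0.048040810949621746 F rad/tan(tight) 1.17 0.2 Fz -0.16 Mz -0.05 screw~ -0.055
```

View pics/crop7.png

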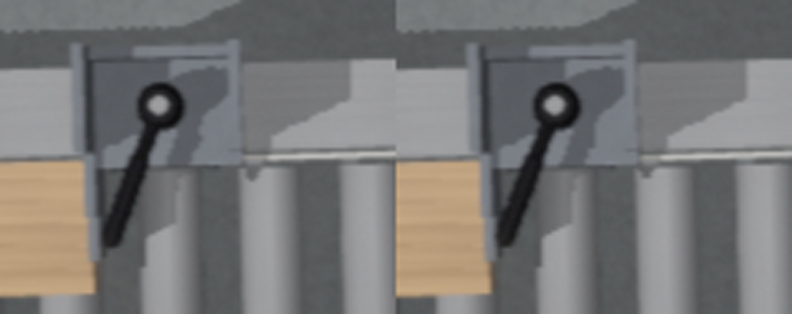

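The two views match: the tongue is against the board end (right-hand picture, about (487,200)), the lever is seated and pointing to about (505,240), and nothing has shifted. I'm handing the job in.

```bash
python3 -c "
from station import *
print(job_done())"
```

```text
the job is handed in; nothing more can be done
None
```

The stop is against the sawn end of the board and clamped there. I handed it in at about 28 s on the robot's clock, with the arm clear; no verdict was reported.

- **Sliding the stop:** I pushed it along the rail to the board and finished in steps of 0.5 mm or less. At contact the push rose from 5 N to 8.8 N, so the board felt about 4 N. In the before and after pictures the board end has not moved.
- **Clamping:** I turned the lever to about 1.46 rad, just short of the far cheek. I then lifted it about 7 mm, swung it back three serrations, let it drop in and turned it on. The later pictures show the handle at its seated height.
- **Final force:** The last readings at the grip were 5.8 to 6.5 N, or about 5.5 to 6 N after taking off a sensor offset of about 0.5 N. The lever seemed to begin slipping on at about that force.

**Checks that disagreed:**
- The force rose at about 9 N per rad of turn, where 5 N per rad was stated. Going by angle alone I would have expected only about 4 N, which is near the 4.2 N limit for tight. I trusted the measured force.
- The lever springs back about 0.1 rad when released, more than its stated play, though pushing it again gave nearly the same force at the same angle.

I did not measure the foot's force on the rail directly, nor did I push on the stop after clamping to check that it holds.

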